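# Shift the label rewinder to the green speed

## Robot

A 6-joint arm with a two-finger parallel gripper is mounted at the origin on a cart in front of the work surface, level with it; the furniture and walls round the work are solid. World frame = base frame: x ahead of the robot, y to its left, z up, the work surface at z = 0. Lengths are in m, angles in degrees, forces in N, time in s.
With the tool pointing down it reaches from about 0.4 to 0.825 m from the base axis. Payload 7 kg.
Tool frame: the origin (TCP) lies on the centre line of the jaws, within the pads' length; the fingertips stand 8 mm ahead of it and the grasp point (between the pads) lies 11 mm behind it; z points along the fingers, y is the line along which they close (so a half turn about z gives the same grasp; the last joint's range is limited). The gripper opens to 88 mm and grips with 3 to 60 N. Pads are 19 mm wide; open, the fingers measure 130 mm over their backs; the gripper's body (78 mm by 193 mm) begins 47 mm behind the grasp point.
Start: joints at [-52.133, 20.546, 0.682, 0, -70.136, -16.507], TCP at [0.246, -0.629, 0.206] pointing down, gripper open.
Joint ranges: [-176.03, 176.03], [-82.01, 121.73], [-58.28, 71.71], [-173.87, 95.51], [-174.79, -0.11], [-173.66, 173.66]. Speed limits (degrees/s): [136.94, 136.94, 172.46, 180, 180, 180].

## Interface

Orientations are given as [roll, pitch, yaw] about the fixed x, y, z axes, in that order (R = Rz(yaw) Ry(pitch) Rx(roll)).
In Python, from plant import ctrl, vision gives the robot as it stands. The module is installed in compiled form; this text tells all that it offers.
- The arm moves only by the tool move_arm, never from a script. Its argument "moves" is one flat list of numbers, 7 for each row, row after row: the finger opening in cm, from 0 to 8.76, then the shift along the tool's x, y, z in cm, then the turn, a rotation vector about the tool's x, y, z in rad. A call has 1 to 8 rows; each row shifts and turns the commanded pose from where the row before left it, along the tool's axes as they then stand; what a row does not reach is not made up. A row lasts 1/10 s, in which the tool goes at most 50 mm and 8.59 degrees, less where a joint would pass 70% of its speed; a pose out of reach is approached as far as the arm can. A call with a gripper value outside its range is refused whole. The fingers move at their own pace and stop on an object; the grip force is fixed at half the most. Time passes only in rows, so rows that do not move let the fingers close. It gives the time, the measured TCP pose, the force, the opening and the grip force at its end, in the units of the state.
- ctrl.get_obs(): the state, without advancing time (a new reading comes with each control period).
- vision.snapshot(name): name is "scene" or "side" or "wrist"; returns (picture, depth): 420x560x3 uint8, red, green, blue; 420x560 float32, m along the optical axis (not along the pixel's ray), 0 where there is no reading.
- vision.camera_model(name): a dict with "vertical_fov" (degrees; the focal length in pixels is half the picture's height over the tangent of half this angle, whatever the lens; pixels are square), "cx", "cy" (the principal point, pixels), "cam_to_world" (4x4, takes a point from camera to world coordinates). Camera axes: x right, y down, z forward; pixel columns grow to the right and rows downward; lengths in m; the calibration is good to about 2 mm. The wrist camera is an equidistant fisheye: a pixel r from the principal point sees the ray r / f radians off the axis. A picture is of the moment at which its call begins: read the wrist's pose just before it. camera_model takes no time and is no camera call; for the wrist camera it gives the pose at the moment of the call.
- ctrl.close_job(): hands the job in; it is judged then, once.
The state is a dict: "clock": time; "joint_pos": joint angles; "qvel": joint speeds; "tau": joint torques, N m; "tool_pos": TCP position; "orientation": TCP orientation; "force": force on the tool from outside, world axes, zero at the start; "moment": the same for the moment, N m; "opening": finger opening in m; "gripper_force": force on a finger pad.
Only numpy, scipy, OpenCV 4.12 (cv2) and the standard library are available. Lean on these libraries where they do the work, as an engineer would, in place of code of your own. Each camera call takes 0.05 s, during which the arm holds its last target. There are 200 camera calls.

## Task

The label rewinder on the desk has to run the next roll at the speed marked by the green pip. With the fingertips, and without gripping it, push the shift lever along its H-shaped gate: out of the left-hand slot to the middle, across through the neutral cross-slot to the right, and fully home into the right-hand slot that ends at the green pip. Only then press the blue jog button all the way down so that the gears mesh and let it come up again; do not force the lever, and leave the other things on the desk where they are.

Things in the scene. Friction and masses are not known exactly. Their poses are not given: they have to be found in the camera images.
- rewinder: Label rewinder fixed to the desk: two-tone grey housing 190 (x) x 230 (y) x 98 mm high on a dark base 210 x 250 mm; on its left a disc of 130 mm diameter and a roll of labels, reaching 197 mm left of the origin and 141 mm high. Origin: centre of the underside. x points to its rear (away from the robot), y to its left, z up; front, rear, left, right are meant in this frame. Turned by up to 0.3 rad.
- gate_center (a point): Middle of the H-shaped slot, at the top of the aluminium gate plate (100 x 86 mm, top 107 mm above the desk); axes as the rewinder's. Two long slots along x, 14 mm wide, have middle lines 12.4 mm left and right of this point and reach 25 mm to front and rear; the neutral cross-slot, 14 mm wide, joins them along y through this point. Webs between have round noses.
- knob (a point): Centre of the black ball knob (34 mm diameter) of the shift lever, a 10 mm steel shaft. Its pivot lies 62 mm below gate_center; pivot to knob centre 150 mm. Upright (both joints 0) the knob is above gate_center, 195 mm above the desk; in a slot end about 44 mm to front or rear and 31 mm left or right of it, at 185 mm. It takes about 2.5 N to move, has no spring and stays where left.
- lever_shift (a joint): Fore and aft angle of the lever, rad: 0 in the neutral cross-slot, positive leaning to the rewinder's rear (+x), negative to the front; the slot ends stop it at about +0.30 and -0.30. It can cross sideways only within about 0.03 of 0 (the round noses guide it in a little). It starts in gear, more or less deep, in the front end of the left-hand slot (white pip): -0.29 to -0.12.
- lever_cross (a joint): Sideways angle of the shift lever, rad: about -0.21 in the left-hand slot (where it starts), +0.21 in the right-hand slot (rewinder's -y), with about 0.03 of play either way.
- pip_green: Green round index pip, 12 mm diameter, 4.5 mm high, fixed on the gate plate beyond one end of the right-hand slot, 36 mm in front of or behind gate_center and 12.4 mm right of it: it marks the slot wanted. Origin: centre of its underside.
- pip_yellow: Yellow pip of the same size at the other end of the right-hand slot. (The left-hand slot has a white pip in front and a red one behind.)
- jog_top (a point): Centre of the top of the blue round jog button, 28 mm diameter, in a dark bezel of 44 mm diameter, on the housing's front right: 60 mm in front of and 80 mm right of the housing's middle, its top 120 mm above the desk. It is pressed straight down.
- jog (a joint): Travel of the jog button, m: 0 up, 0.006 fully down; a spring returns it; fully down takes 5 N.
- spare_roll: Bystander: white roll of labels, 72 mm diameter, 42 mm high, standing on the desk to the right of the rewinder; origin at the centre of its underside.
- empty_core: Bystander: upright cardboard tube, 33 mm diameter, 70 mm high, right of the rewinder; origin at the centre of its underside.
- red_marker: Bystander: marker pen, 128 mm long (its y), 17 mm thick, right of the rewinder; origin at the centre of its underside.
- brown_tape: Bystander: roll of brown packing tape, 104 mm diameter, 48 mm high, far left; origin at the centre of its underside.
- stapler: Bystander: blue and black stapler, 145 x 36 x 59 mm, on the left; origin at the centre of its underside.
- clip_tin: Bystander: blue tin, 62 x 92 x 27 mm, on the right; origin at the centre of its underside.
- pouch_a: Bystander: sealed pouch, 174 x 208 x 48 mm, far right; origin at the centre of its underside.

How it is judged:
By the outcome, as a careful person would: the job done as asked, in the order asked, and still so for the second after the job is handed in, with the robot touching nothing.
It also fails if it takes over 61 s, if anything falls off the work surface, if the arm or the gripper's body presses on something with over 40 N, if the wrist force passes 120 N, or if a joint passes its speed limit or range.

## Working session

There is one attempt and no reset: what is moved stays moved. The work goes in short steps, Python scripts to look and compute and a tool call to move; the robot and the scene stay as the last step left them, time stands still between calls to the robot, and variables do not carry over. Pictures are saved under pics/ and viewed, at most 10 in all, crops included, and the job is handed in when it is done.

Besides the shell and the picture viewer there is one more tool, called after "Call:" by a JSON object that holds its "name" and its "arguments", one argument or row to a line. move_arm: Moves the arm, as the interface text tells. Its arguments: {"type":"object","properties":{"moves":{"type":"array"}},"required":["moves"]}

```bash
mkdir -p pics; cat > h.py <<'E'
import numpy as np, cv2
from plant import ctrl, vision
def snap(n):
    m=vision.camera_model(n); im,d=vision.snapshot(n); return im,d,m
def f(m): return 210/np.tan(np.radians(m['vertical_fov'])/2)
def ray(m,u,v):
    T=np.array(m['cam_to_world']); d=np.array([(u-m['cx'])/f(m),(v-m['cy'])/f(m),1.]); return T[:3,3],T[:3,:3]@d
def plane(m,u,v,z):
    o,d=ray(m,u,v); return o+d*(z-o[2])/d[2]
def cloud(m,d):
    v,u=np.mgrid[:420,:560]; P=np.stack([(u-m['cx'])/f(m)*d,(v-m['cy'])/f(m)*d,d],-1)
    T=np.array(m['cam_to_world']); return P@T[:3,:3].T+T[:3,3]
E
python3 - <<'E'
from h import *
for n in ('scene','side'):
    im,d,m=snap(n); np.savez(n+'.npz',im=im,d=d); print(n,m)
    cv2.imwrite(f'pics/{n}0.png',cv2.resize(im[:,:,::-1],(800,600)))
print(ctrl.get_obs())
E
```

```text
scene {'vertical_fov': 57.020836213118244, 'cx': 274.6715328863052, 'cy': 208.38895540034267, 'cam_to_world': array([[-0.88637403, -0.32913576,  0.3255929 ,  0.070267  ],
       [-0.46253672,  0.59914019, -0.65352185,  0.91550974],
       [ 0.02002162, -0.72986347, -0.68329968,  1.13834421],
       [ 0.        ,  0.        ,  0.        ,  1.        ]])}
side {'vertical_fov': 54.658709703941135, 'cx': 282.6096602179444, 'cy': 209.9079126844727, 'cam_to_world': array([[ 0.99938675,  0.02038977, -0.02846727,  0.5889034 ],
       [ 0.03496073, -0.53531231,  0.84393037, -1.18685813],
       [ 0.00196867, -0.84440807, -0.53569687,  0.85193222],
       [ 0.        ,  0.        ,  0.        ,  1.        ]])}
{'clock': 0.1, 'joint_pos': array([-5.21332512e+01,  2.05902196e+01,  6.38842538e-01, -1.88943966e-02,
       -7.01353334e+01, -1.65069199e+01]), 'qvel': array([-0.00671865, -0.16782611,  0.10446333,  0.04272903, -0.04976552,
       -0.06990914]), 'tau': array([-2.97423867e-03, -5.84162807e+01,  2.93750632e+01,  7.01554433e+00,
        1.01627066e-02, -7.85682209e-05]), 'tool_pos': array([ 0.24565891, -0.62820518,  0.20497878]), 'orientation': array([ 1.79911816e+02, -7.60898295e-03, -1.58646599e+02]), 'force': array([ 0.92969007, -0.43794175, -0.37583383]), 'moment': array([ 0.00863856,  0.03015611, -0.00733346]), 'gripper_force': 0.0, 'opening': 0.08754791419972995}
```

View pics/scene0.png

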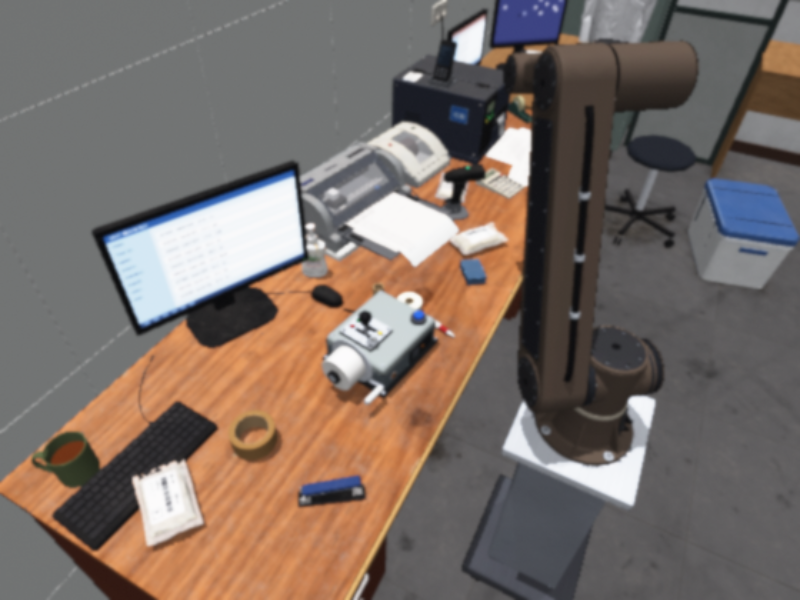

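View pics/side0.png

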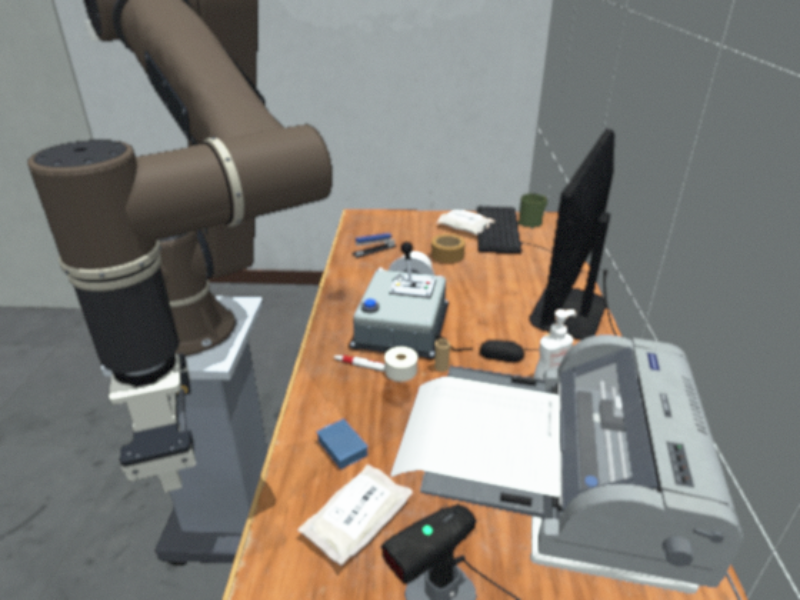

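The scene view shows the rewinder near (380,335)/800, the knob at (366,317) and the button at (418,316). In the side view the knob is at (406,247) and the button at (370,304).

```bash
cat > meas.py <<'E'
from h import *
out=[]
S={}
for n,(x0,y0,x1,y1) in dict(scene=(220,190,320,290),side=(235,160,325,260)).items():
    z=np.load(n+'.npz'); im,d=z['im'],z['d']; m=vision.camera_model(n)
    hsv=cv2.cvtColor(im,cv2.COLOR_RGB2HSV).astype(int); H,Sa,V=hsv[...,0],hsv[...,1],hsv[...,2]
    roi=np.zeros(H.shape,bool); roi[y0:y1,x0:x1]=1
    P=cloud(m,d)
    for c,mask in dict(blue=(H>105)&(H<128)&(Sa>130)&(V>60),green=(H>45)&(H<85)&(Sa>60),yellow=(H>22)&(H<36)&(Sa>90),red=((H<6)|(H>174))&(Sa>110),black=(V<45)).items():
        k,l,s,ce=cv2.connectedComponentsWithStats((mask&roi).astype('uint8'))
        for i in range(1,k):
            if s[i,4]>=4: print(n,c,s[i],ce[i].round(1),np.median(P[l==i],0).round(3))
    # plate/housing top
    hp=roi&(P[...,2]>.09)&(P[...,2]<.103); q=P[hp][:,:2].astype('float32')
    print(n,'housing',len(q),cv2.minAreaRect(q), 'zmed',np.median(P[hp][:,2]))
    out.append(cv2.resize(im[y0:y1,x0:x1,::-1],(400,int(400*(y1-y0)/(x1-x0))),interpolation=cv2.INTER_CUBIC)[:400])
cv2.imwrite('pics/crop.png',np.hstack(out))
E
python3 meas.py
```

```text
scene blue [289 218   8   6  37] [292.6 220.4] [ 0.467 -0.034  0.119]
scene red [307 227   7   7  21] [310.  229.9] [ 0.423 -0.116  0.014]
scene black [225 201   3   2   5] [225.8 201.6] [ 0.8   -0.08   0.033]
scene black [220 204  19  10 111] [229.2 209. ] [ 0.763 -0.053  0.024]
scene black [252 219   7   8  34] [255.1 222.4] [0.544 0.112 0.2  ]
scene black [270 232  35  42 249] [289.9 249.5] [0.441 0.025 0.022]
scene black [232 261   5   6  11] [234.5 263. ] [0.564 0.223 0.092]
scene black [254 268   7   4  13] [257.4 269.3] [0.511 0.16  0.017]
scene housing 1680 ((0.5475565195083618, 0.07223907113075256), (0.3096466362476349, 0.1916908323764801), 79.89698791503906) zmed 0.09788393401998585
side blue [251 166  16   3  17] [258.6 166.8] [0.429 0.431 0.05 ]
side blue [255 210   8   5  35] [258.6 212. ] [ 0.471 -0.045  0.118]
side red [240 249   7   6  29] [242.9 251.2] [ 0.422 -0.125  0.014]
side black [282 171   6  10  30] [284.3 174.5] [0.552 0.088 0.193]
side black [253 242   3   2   4] [253.8 242.8] [ 0.452 -0.078  0.013]
side housing 1562 ((0.5459572672843933, -0.03376178443431854), (0.23238147795200348, 0.45607492327690125), 4.635129451751709) zmed 0.09761208305895536
```

View pics/crop.png

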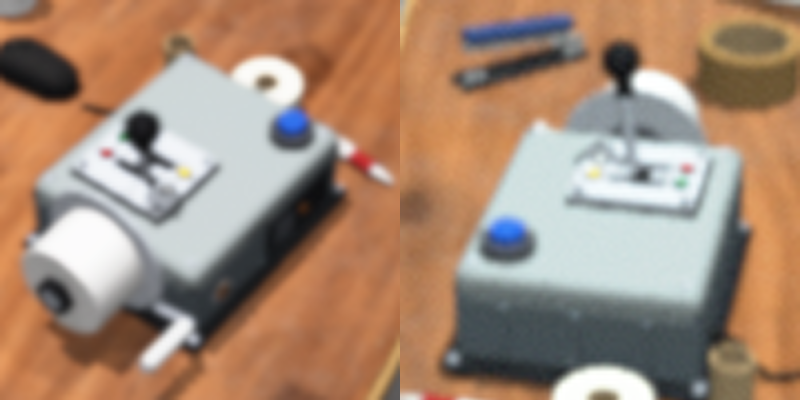

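The crop shows the green pip at rear right (scene crop 125,133; side 681,184). Red is rear left, yellow front right, and the lever is in the front left slot. The target is therefore shift +0.30, cross +0.21.

```bash
cat > m2.py <<'E'
from h import *
ms,md=vision.camera_model('scene'),vision.camera_model('side')
def tri(a,b):
    o1,d1=ray(ms,*a); o2,d2=ray(md,*b); t=np.linalg.lstsq(np.c_[d1,-d2],o2-o1,rcond=None)[0]
    p,q=o1+d1*t[0],o2+d2*t[1]; return ((p+q)/2).round(4),(p-q).round(4)
print('knob',tri((255.1,222.4),(284.3,174.5))); print('blue',tri((292.6,220.4),(258.6,212)))
s=lambda x,y:(220+x/4-.4,190+y/4-.4); t=lambda x,y:(235+(x-400)/4.444-.4,160+y/4.444-.4)
for n,a,b in [('red',s(106,153),t(687,168)),('yel',s(184,173),t(595,172)),('grn',s(125,133),t(681,184))]:
    print(n,plane(ms,*a,.1115).round(4),plane(md,*b,.1115).round(4))
for n in('scene','side'):
    z=np.load(n+'.npz'); P=cloud(vision.camera_model(n),z['d'])
    hp=((P[...,2]>.092)&(P[...,2]<.112)).astype('uint8'); hp=cv2.morphologyEx(hp,cv2.MORPH_OPEN,np.ones((5,5)))
    k,l,st,c=cv2.connectedComponentsWithStats(hp); i=l[240,280] if n=='scene' else l[205,280]
    q=P[l==i][:,:2]; q=q[q[:,1]<.16].astype('float32'); r=cv2.minAreaRect(q); print(n,i,st[i],r,cv2.boxPoints(r).round(3).tolist())
E
python3 m2.py
```

```text
knob (array([0.5513, 0.0992, 0.1847]), array([0.0001, 0.    , 0.    ]))
blue (array([ 0.4692, -0.039 ,  0.113 ]), array([-0.0002, -0.    , -0.    ]))
red [0.6033 0.077  0.1115] [0.6058 0.0653 0.1115]
yel [0.5283 0.0648 0.1115] [0.5322 0.0562 0.1115]
grn [0.601  0.0462 0.1115] [0.6011 0.0402 0.1115]
scene 3 [ 231  205   68   54 1758] ((0.5407613515853882, 0.03374672681093216), (0.22742778062820435, 0.1901785135269165), 79.13409423828125) [[0.4259999990463257, -0.05999999865889549], [0.6129999756813049, -0.09600000083446503], [0.656000018119812, 0.12700000405311584], [0.4690000116825104, 0.16300000250339508]]
side 1 [ 255  187   56   40 1695] ((0.5428299307823181, 0.03540625423192978), (0.2404361516237259, 0.18664495646953583), 81.32768249511719) [[0.4320000112056732, -0.0689999982714653], [0.6169999837875366, -0.09799999743700027], [0.652999997138977, 0.14000000059604645], [0.4690000116825104, 0.1679999977350235]]
```

Call:
{"name": "move_arm", "arguments": {
  "moves": [0,0,0,-1,0,0,-0.145,0,0,0,-1,0,0,-0.145,0,0,0,-1,0,0,-0.145,0,0,0,-1,0,0,-0.145,0,0,0,-1,0,0,-0.145,0,0,0,-1,0,0,-0.145,0,0,0,-1,0,0,-0.145]
}}

```text
clock: 0.8
tool_pos: [0.2457, -0.6284, 0.2757]
orientation: [180.0, 0.0, -100.1]
force: [0.1, 0.5, -0.2]
opening: 0.037
gripper_force: 0.0
```

Call:
{"name": "move_arm", "arguments": {
  "moves": [0,-4.8,-0.67,0,0,0,0,0,-4.8,-0.67,0,0,0,0,0,-4.8,-0.67,0,0,0,0,0,-4.8,-0.67,0,0,0,0,0,-4.8,-0.67,0,0,0,0,0,-4.8,-0.67,0,0,0,0,0,-4.8,-0.67,0,0,0,0,0,-4.8,-0.67,0,0,0,0]
}}

```text
clock: 1.6
tool_pos: [0.3683, -0.2589, 0.2758]
orientation: [-180.0, 0.0, -100.5]
force: [1.5, 0.8, -0.1]
opening: 0.0003
gripper_force: 0.0
```

Call:
{"name": "move_arm", "arguments": {
  "moves": [0,-4.8,-0.67,0,0,0,0,0,-4.8,-0.67,0,0,0,0,0,-4.8,-0.67,0,0,0,0,0,-4.8,-0.67,0,0,0,0,0,-4.8,-0.67,0,0,0,0,0,-4.8,-0.67,0,0,0,0,0,-2,-0.3,0,0,0,0,0,0,0,0,0,0,0]
}}

```text
clock: 2.4
tool_pos: [0.4674, 0.0367, 0.2752]
orientation: [179.9, -0.0, -100.3]
force: [-0.4, -0.5, 0.1]
opening: 0.0008
gripper_force: 0.0
```

```bash
python3 - <<'E'
from h import *
im,d,m=snap('wrist'); np.savez('wrist.npz',im=im,d=d,T=m['cam_to_world']); print(m)
cv2.imwrite('pics/w1.png',cv2.resize(im[:,:,::-1],(800,600)))
E
```

```text
{'vertical_fov': 65.70646984690485, 'cx': 279.0794236920449, 'cy': 206.83440025523092, 'cam_to_world': array([[-0.98399145,  0.17019021,  0.05287842,  0.45249086],
       [ 0.17821031,  0.93734617,  0.29937141, -0.04397453],
       [ 0.0013847 ,  0.30400238, -0.95267026,  0.45391733],
       [ 0.        ,  0.        ,  0.        ,  1.        ]])}
```

View pics/w1.png

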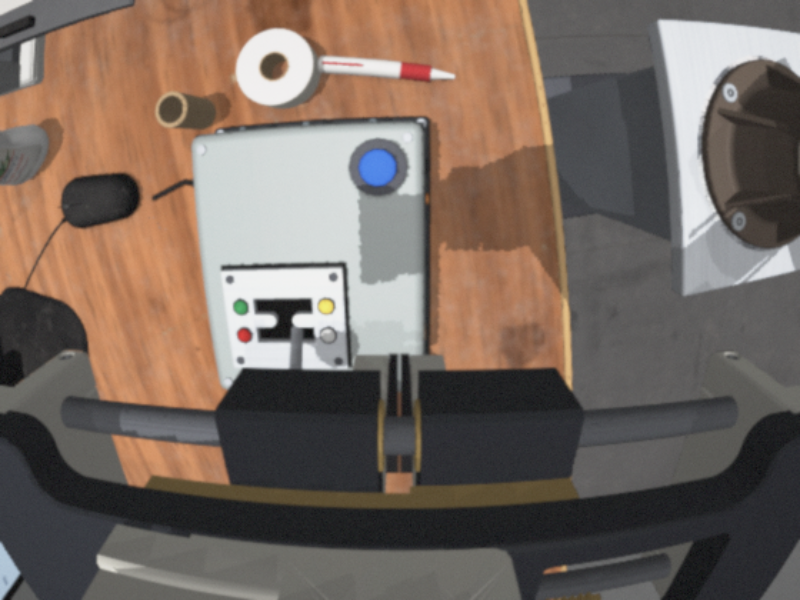

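The wrist view is clear (800 px): green (241,307), yellow (326,306), red (245,335), white (328,335), button (377,168). The knob is hidden behind the gripper.

```bash
python3 - <<'E'
from h import *
z=np.load('wrist.npz'); T=z['T']; m=vision.camera_model('wrist'); F=f(m); im=z['im']
hsv=cv2.cvtColor(im,cv2.COLOR_RGB2HSV).astype(int); H,S,V=hsv[...,0],hsv[...,1],hsv[...,2]
def pt(u,v,h):
    a,b=u-m['cx'],v-m['cy']; r=np.hypot(a,b); th=r/F
    d=T[:3,:3]@[a/r*np.sin(th),b/r*np.sin(th),np.cos(th)]; return (T[:3,3]+d*(h-T[2,3])/d[2])[:2]
W={}
for c,mk,b,h in [('b',(H>100)&(H<128)&(S>120),(240,95,290,140),.12),('g',(H>45)&(H<90)&(S>70),(155,200,180,225),.1115),('y',(H>20)&(H<36)&(S>80),(215,200,240,225),.1115),('r',((H<8)|(H>172))&(S>100),(160,225,182,245),.1115)]:
    q=np.zeros(H.shape,bool); q[b[1]:b[3],b[0]:b[2]]=1; v,u=np.nonzero(mk&q); W[c]=pt(u.mean(),v.mean(),h); print(c,len(u),u.mean(),v.mean(),W[c].round(4))
g=(W['r']+W['y'])/2
M=dict(g=(.036,-.0124),y=(-.036,-.0124),r=(.036,.0124))
A=[];B=[]
for k,(x,y) in M.items(): A+=[[x,-y,1,0],[y,x,0,1]];B+=list(W[k])
s=np.linalg.lstsq(np.array(A),np.array(B),rcond=None)[0]; print('scale',np.hypot(*s[:2]),'yaw',np.degrees(np.arctan2(s[1],s[0])),'gate',s[2:],'alt',g)
print(ctrl.get_obs()['tool_pos'],ctrl.get_obs()['orientation'])
E
```

```text
b 555 263.98558558558557 116.97477477477477 [ 0.469 -0.036]
g 70 168.0142857142857 214.62857142857143 [0.5999 0.05  ]
y 90 227.87777777777777 214.05555555555554 [0.5296 0.0617]
r 63 170.71428571428572 234.1904761904762 [0.6037 0.0742]
scale 0.9887246792926948 yaw -9.479583716711215 gate [0.56669042 0.06793495] alt [0.56664722 0.06794495]
[0.46685587 0.03541425 0.27525186] [ 1.79932157e+02 -3.79819543e-02 -1.00347495e+02]
```

Call:
{"name": "move_arm", "arguments": {
  "moves": [0,-4,-0.4,0,0,0,0,0,-3.9,-0.4,0,0,0,0,0,0,0,3,0,0,0,0,0,0,3,0,0,0,0,0,0,2,0,0,0,0,0,0,1.5,0,0,0,0,0,0,0,0,0,0,0,0,0,0,0,0,0]
}}

```text
clock: 3.25
tool_pos: [0.4893, 0.1097, 0.1813]
orientation: [-180.0, -0.0, -100.5]
force: [0.4, -0.1, 1.0]
opening: 0.0006
gripper_force: 0.0
```

```bash
cat > st.py <<'E'
from h import *
import sys
a=np.radians(-9.8); R=np.array([[np.cos(a),np.sin(a)],[-np.sin(a),np.cos(a)]]); G=np.array([.567,.068])
o=ctrl.get_obs(); print('tcp rel',(R@(o['tool_pos'][:2]-G)).round(4),o['tool_pos'][2].round(4),'F',(R@o['force'][:2]).round(1),o['force'][2].round(1))
# dark knob in both fixed views
ms,md=vision.camera_model('scene'),vision.camera_model('side'); C=[]; out=[]
for n,b in (('scene',(225,200,280,245)),('side',(262,150,318,200))):
    im,d,m=snap(n); V=im.max(2); q=np.zeros(V.shape,bool); q[b[1]:b[3],b[0]:b[2]]=1
    P=cloud(m,d); w=(V<70)&q&(P[...,2]>.16)&(P[...,2]<.215)&(np.hypot(P[...,0]-.567,P[...,1]-.068)<.075)
    k,l,s,c=cv2.connectedComponentsWithStats(w.astype('uint8'))
    if k>1: i=1+s[1:,4].argmax(); C.append(c[i]); print(n,s[i],c[i].round(1), (R@(np.median(P[l==i],0)[:2]-G)).round(4), 'plane',(R@((ray(m,*c[i])[0]+ray(m,*c[i])[1]*((.188-ray(m,*c[i])[0][2])/ray(m,*c[i])[1][2]))[:2]-G)).round(4))
    out.append(cv2.resize(im[160:250,220:320,::-1],(400,360),interpolation=cv2.INTER_CUBIC))
if len(C)==2:
    o1,d1=ray(ms,*C[0]);o2,d2=ray(md,*C[1]);t=np.linalg.lstsq(np.c_[d1,-d2],o2-o1,rcond=None)[0];p=(o1+d1*t[0]+o2+d2*t[1])/2
    print('knob rel',(R@(p[:2]-G)).round(4),p[2].round(4))
if len(sys.argv)>1: cv2.imwrite(f'pics/{sys.argv[1]}.png',np.hstack(out))
E
python3 st.py k1
```

```text
tcp rel [-0.0837  0.0278] 0.1813 F [ 0.4 -0.1] 1.0
scene [252 219   7   9  44] [255.  222.2] [-0.0295  0.0383] plane [-0.0221  0.0299]
side [281 170   7  11  51] [284.2 174.2] [-0.0196  0.0173] plane [-0.0203  0.0241]
knob rel [-0.021   0.0283] 0.1859
```

View pics/k1.png

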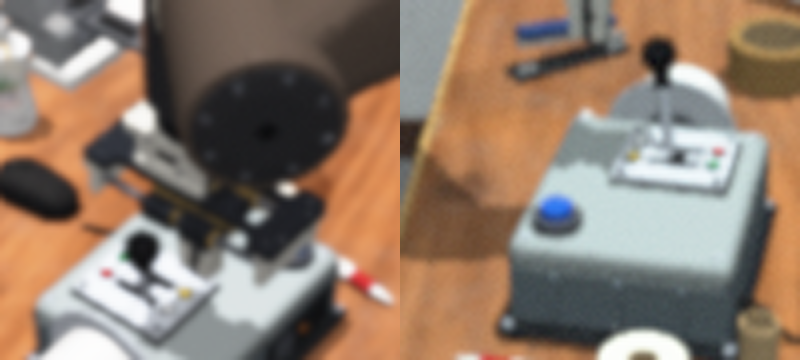

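The fingertips stand in front of the knob (scene crop: fingertips 205,265; knob 143,250). Next I push rearwards.

Call:
{"name": "move_arm", "arguments": {
  "moves": [0,0,-1,0,0,0,0,0,0,-1,0,0,0,0,0,0,-0.5,0,0,0,0,0,0,-0.5,0,0,0,0,0,0,-0.4,0,0,0,0,0,0,-0.4,0,0,0,0,0,0,0,0,0,0,0]
}}

```text
clock: 4.05
tool_pos: [0.5268, 0.1035, 0.1808]
orientation: [180.0, -0.0, -100.5]
force: [0.1, -0.6, 1.0]
opening: 0.0001
gripper_force: 0.5
```

```bash
python3 st.py
```

```text
tcp rel [-0.0456  0.0282] 0.1808 F [ 0.2 -0.6] 1.0
scene [252 219   6   9  33] [254.2 222.8] [-0.0277  0.0412] plane [-0.022   0.0341]
side [281 170   8  12  55] [284.6 174.4] [-0.0163  0.0181] plane [-0.0187  0.023 ]
knob rel [-0.0199  0.031 ] 0.184
```

Call:
{"name": "move_arm", "arguments": {
  "moves": [0,0,-0.4,0,0,0,0,0,0,-0.4,0,0,0,0,0,0,-0.4,0,0,0,0,0,0,0,0,0,0,0]
}}

```text
clock: 4.55
tool_pos: [0.5398, 0.1018, 0.1824]
orientation: [-179.8, 0.1, -100.4]
force: [-1.4, 0.1, 8.4]
opening: 0.0005
gripper_force: 3.7
```

```bash
python3 st.py k2
```

```text
tcp rel [-0.0325  0.0287] 0.1824 F [-1.4 -0.2] 8.4
scene [249 217   7   9  33] [251.6 220.9] [-0.016   0.0407] plane [-0.0088  0.0327]
side [285 170   7  12  53] [287.8 174.3] [-0.0057  0.0192] plane [-0.0078  0.0259]
knob rel [-0.0081  0.0309] 0.1857
```

View pics/k2.png

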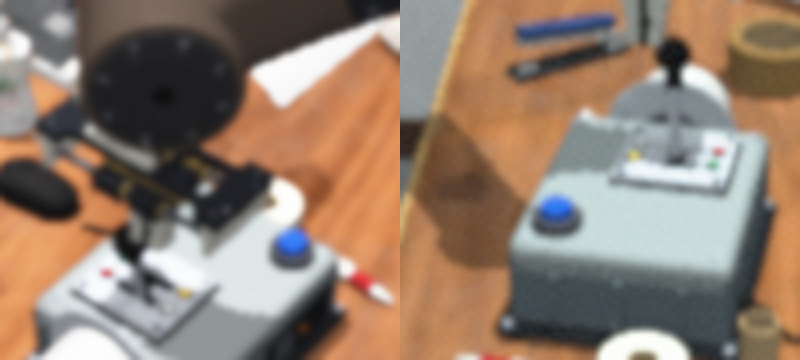

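The knob moved 13 mm, but an upward 8 N shows that the tip is riding on the upper part of the ball. I back off and go lower.

Call:
{"name": "move_arm", "arguments": {
  "moves": [0,0,1,0,0,0,0,0,0,1.5,0,0,0,0,0,0,0,1,0,0,0,0,0,0,1,0,0,0,0,0,0,0,0,0,0]
}}

```text
clock: 5.15
tool_pos: [0.5125, 0.1055, 0.159]
orientation: [179.9, -0.1, -100.5]
force: [0.2, -0.5, -0.4]
opening: 0.0007
gripper_force: 0.0
```

```bash
python3 - <<'E'
from h import *
im,d,m=snap('side'); cv2.imwrite('pics/k3.png',cv2.resize(im[130:220,240:340,::-1],(800,720),interpolation=cv2.INTER_CUBIC)[:600])
E
python3 st.py
```

```text
tcp rel [-0.0595  0.0279] 0.1598 F [0.6 0. ] -0.6
scene [249 216   7  10  41] [251.9 220.4] [-0.0168  0.039 ] plane [-0.0077  0.0299]
side [285 170   7  12  52] [287.9 174.5] [-0.0055  0.0182] plane [-0.0071  0.0244]
knob rel [-0.0073  0.0285] 0.1862
```

View pics/k3.png

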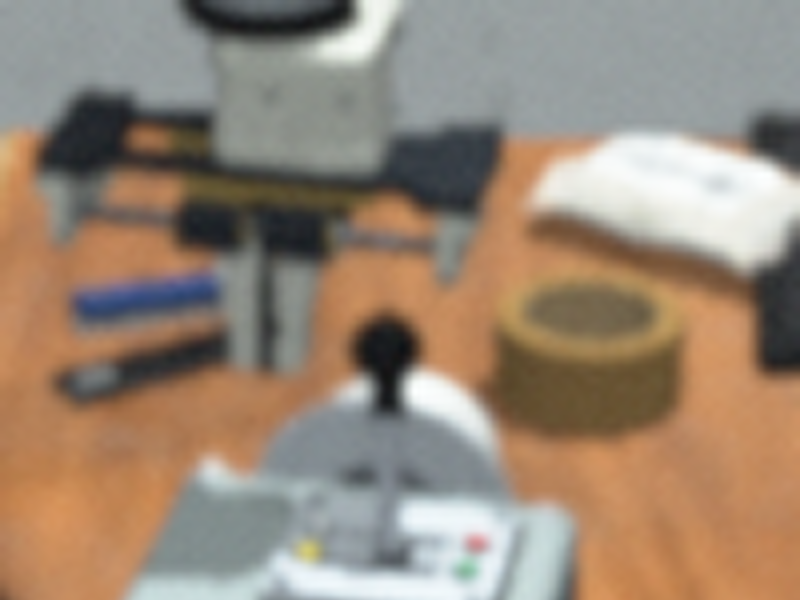

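The side crop shows the closed fingertips at (268,370) and the knob at (385,345), so the tips reach only a little below the ball's centre. I'll check the tip and knob heights in the depth image.

```bash
python3 - <<'E'
from h import *
im,d,m=snap('side'); P=cloud(m,d)
for v in range(162,180): 
    print(v,[(int(u),*(P[v,u]*1000).astype(int)) for u in (270,275,283,288,291)])
E
```

```text
162 [(270, np.int64(501), np.int64(94), np.int64(235)), (275, np.int64(518), np.int64(93), np.int64(235)), (283, np.int64(530), np.int64(591), np.int64(-2)), (288, np.int64(554), np.int64(581), np.int64(2)), (291, np.int64(568), np.int64(592), np.int64(-3))]
163 [(270, np.int64(501), np.int64(95), np.int64(230)), (275, np.int64(518), np.int64(93), np.int64(231)), (283, np.int64(530), np.int64(574), np.int64(0)), (288, np.int64(554), np.int64(579), np.int64(-2)), (291, np.int64(569), np.int64(578), np.int64(-1))]
164 [(270, np.int64(501), np.int64(96), np.int64(226)), (275, np.int64(518), np.int64(93), np.int64(227)), (283, np.int64(531), np.int64(568), np.int64(-2)), (288, np.int64(555), np.int64(558), np.int64(2)), (291, np.int64(569), np.int64(554), np.int64(5))]
165 [(270, np.int64(500), np.int64(100), np.int64(220)), (275, np.int64(518), np.int64(91), np.int64(225)), (283, np.int64(531), np.int64(555), np.int64(-1)), (288, np.int64(555), np.int64(556), np.int64(-1)), (291, np.int64(569), np.int64(555), np.int64(0))]
166 [(270, np.int64(500), np.int64(99), np.int64(217)), (275, np
[... 2868 characters left out ...]
64(431), np.int64(-1)), (283, np.int64(535), np.int64(435), np.int64(-2)), (288, np.int64(564), np.int64(88), np.int64(180)), (291, np.int64(574), np.int64(203), np.int64(120))]
178 [(270, np.int64(477), np.int64(422), np.int64(-1)), (275, np.int64(500), np.int64(420), np.int64(0)), (283, np.int64(543), np.int64(208), np.int64(112)), (288, np.int64(564), np.int64(89), np.int64(176)), (291, np.int64(574), np.int64(197), np.int64(119))]
179 [(270, np.int64(478), np.int64(413), np.int64(-2)), (275, np.int64(500), np.int64(417), np.int64(-3)), (283, np.int64(544), np.int64(151), np.int64(138)), (288, np.int64(564), np.int64(83), np.int64(175)), (291, np.int64(574), np.int64(188), np.int64(119))]
```

The depth image shows the tips of the closed fingers about 25 mm above where I assumed (at z≈.183), which explains the riding up. I lower by 14 mm and push again.

Call:
{"name": "move_arm", "arguments": {
  "moves": [0,0,0,1.4,0,0,0,0,0,-0.5,0,0,0,0,0,0,-0.5,0,0,0,0,0,0,-0.4,0,0,0,0,0,0,-0.4,0,0,0,0,0,0,-0.3,0,0,0,0,0,0,0,0,0,0,0]
}}

```text
clock: 6.05
tool_pos: [0.5349, 0.102, 0.1471]
orientation: [-180.0, 0.0, -100.5]
force: [-1.3, 0.0, -0.5]
opening: 0.0005
gripper_force: 0.2
```

```bash
python3 st.py
```

```text
tcp rel [-0.0375  0.0281] 0.1471 F [-1.3 -0.2] -0.5
scene [247 217   7   8  29] [250.3 220.7] [-0.0118  0.0415] plane [-0.0046  0.0345]
side [286 170   7  12  50] [289.1 174.3] [-0.0018  0.018 ] plane [-0.0032  0.0269]
knob rel [-0.0036  0.0325] 0.1854
```

Call:
{"name": "move_arm", "arguments": {
  "moves": [0,0,-0.3,0,0,0,0,0,0,0,0,0,0,0,0,0,2,0,0,0,0,0,0,0,0,0,0,0]
}}

```text
clock: 6.55
tool_pos: [0.5164, 0.1051, 0.1468]
orientation: [180.0, 0.0, -100.5]
force: [0.5, 1.2, 0.5]
opening: 0.0001
gripper_force: 0.0
```

```bash
python3 st.py
```

```text
tcp rel [-0.0562  0.0279] 0.1468 F [0.3 1.3] 0.5
scene [247 217   7   8  28] [249.8 220.7] [-0.0095  0.042 ] plane [-0.0032  0.0357]
side [287 170   7  12  49] [289.9 174.5] [0.0016 0.0184] plane [-0.0001  0.0262]
knob rel [-0.0012  0.0331] 0.1845
```

Call:
{"name": "move_arm", "arguments": {
  "moves": [0,0,0,-4,0,0,0,0,0,0,-4,0,0,0,0,-2.4,0,0,0,0,0,0,-2.4,0,0,0,0,0,0,0,-2.8,0,0,0,0,0,0,-2.8,0,0,0,0,0,0,0,0,0,0,0]
}}

```text
clock: 7.35
tool_pos: [0.5843, 0.1419, 0.2259]
orientation: [-180.0, -0.1, -100.5]
force: [-1.3, -0.2, -0.3]
opening: 0.0006
gripper_force: 0.0
```

Call:
{"name": "move_arm", "arguments": {
  "moves": [0,0,0,3,0,0,0,0,0,0,3,0,0,0,0,0,0,1.8,0,0,0,0,0,0,0,0,0,0]
}}

```text
clock: 7.75
tool_pos: [0.5799, 0.1413, 0.1459]
orientation: [179.8, -0.2, -100.5]
force: [-0.7, -0.4, -0.3]
opening: 0.0004
gripper_force: 0.0
```

```bash
python3 st.py k4
```

```text
tcp rel [0.0002 0.0744] 0.1459 F [-0.6 -0.5] -0.3
scene [252 217   3   3   5] [253.2 218.2] [-0.0126  0.0291] plane [-0.0045  0.0188]
side [287 168   7  14  56] [290.3 173.7] [0.0018 0.0181] plane [-0.0001  0.0324]
knob rel [-0.0022  0.0218] 0.1915
```

View pics/k4.png

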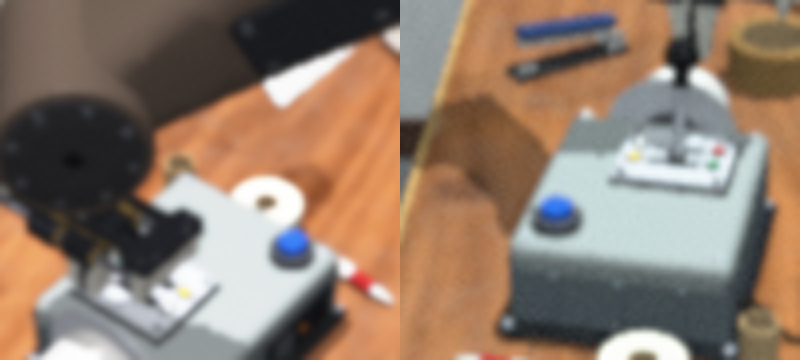

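The fingers are now left of the knob (side crop: fingers behind the knob at 690,25), which is clear of the roll. I push right.

Call:
{"name": "move_arm", "arguments": {
  "moves": [0,1,0,0,0,0,0,0,0.8,0,0,0,0,0,0,0.6,0,0,0,0,0,0,0.6,0,0,0,0,0,0,0.6,0,0,0,0,0,0,0.6,0,0,0,0,0,0,0.6,0,0,0,0,0]
}}

```text
clock: 8.55
tool_pos: [0.5728, 0.0946, 0.1491]
orientation: [-180.0, 0.0, -100.5]
force: [-0.1, 3.1, 2.6]
opening: 0.0004
gripper_force: 1.6
```

```bash
python3 st.py
```

```text
tcp rel [0.0012 0.0272] 0.1491 F [-0.6  3. ] 2.6
scene [257 214   3   3   6] [258.3 215.3] [-0.0165  0.0043] plane [-0.0095 -0.0036]
side [285 171   8  14  67] [288.6 177.4] [ 0.0033 -0.0101] plane [-0.0005  0.0038]
knob rel [-0.0043 -0.0025] 0.1888
```

Call:
{"name": "move_arm", "arguments": {
  "moves": [0,0.6,0,0,0,0,0,0,0.6,0,0,0,0,0,0,0.6,0,0,0,0,0,0,0.6,0,0,0,0,0,0,0.4,0,0,0,0,0,0,0,0,0,0,0,0]
}}

```text
clock: 9.25
tool_pos: [0.5673, 0.0667, 0.1486]
orientation: [180.0, -0.0, -100.5]
force: [0.6, 1.5, -0.6]
opening: 0.0001
gripper_force: 0.8
```

```bash
python3 st.py
```

```text
tcp rel [ 0.0005 -0.0012] 0.1486 F [0.3 1.6] -0.6
scene [263 210   2   3   4] [263.8 211. ] [-0.0163 -0.0263] plane [-0.0106 -0.0328]
side [283 174   8  15  65] [287.  181.5] [ 0.0023 -0.039 ] plane [-0.0001 -0.0273]
knob rel [-0.0045 -0.0323] 0.188
```

Call:
{"name": "move_arm", "arguments": {
  "moves": [0,0.3,0,0,0,0,0,0,0,0,0,0,0,0]
}}

```text
clock: 9.55
tool_pos: [0.5669, 0.0644, 0.1486]
orientation: [180.0, -0.0, -100.5]
force: [1.1, 2.6, -2.0]
opening: 0.0007
gripper_force: 1.2
```

Call:
{"name": "move_arm", "arguments": {
  "moves": [0,-2,0,0,0,0,0,0,0,0,-4,0,0,0,0,0,0,-4,0,0,0,0,2.4,2.3,0,0,0,0,0,2.35,2.35,0,0,0,0,0,0,0,0,0,0,0]
}}

```text
clock: 10.15
tool_pos: [0.5138, 0.0449, 0.2297]
orientation: [-180.0, 0.0, -100.5]
force: [0.2, 0.1, -0.1]
opening: 0.0003
gripper_force: 0.0
```

```bash
python3 st.py
```

```text
tcp rel [-0.0484 -0.0318] 0.2297 F [0.2 0.1] -0.1
scene [258 206   7  11  49] [261.  209.9] [-0.0071 -0.0208] plane [ 0.0004 -0.0311]
side [283 178   8  11  58] [286.6 182.6] [ 0.0026 -0.0412] plane [ 0.0002 -0.035 ]
knob rel [ 0.0004 -0.0321] 0.1868
```

Knob at (0, −.032), in the right-hand slot at neutral. I descend in front of it and push to the rear.

Call:
{"name": "move_arm", "arguments": {
  "moves": [0,0,0,3,0,0,0,0,0,0,3,0,0,0,0,0,0,2,0,0,0,0,0,0,0,0,0,0]
}}

```text
clock: 10.65
tool_pos: [0.515, 0.0459, 0.1458]
orientation: [179.7, -0.2, -100.5]
force: [0.6, -0.7, 1.0]
opening: 0.0003
gripper_force: 0.0
```

Call:
{"name": "move_arm", "arguments": {
  "moves": [0,0,-0.7,0,0,0,0,0,0,-0.7,0,0,0,0,0,0,-0.7,0,0,0,0,0,0,-0.7,0,0,0,0,0,0,-0.7,0,0,0,0,0,0,-0.7,0,0,0,0,0,0,0,0,0,0,0]
}}

```text
clock: 11.35
tool_pos: [0.5587, 0.0381, 0.1487]
orientation: [-180.0, -0.0, -100.5]
force: [0.2, -0.1, -1.0]
opening: 0.0
gripper_force: 0.0
```

```bash
python3 st.py
```

```text
tcp rel [-0.0031 -0.0309] 0.1487 F [ 0.2 -0.1] -1.0
scene [252 204   5  10  35] [254.1 208.4] [ 0.0214 -0.0198] plane [ 0.0248 -0.0219]
side [292 180   9  10  62] [295.6 183.9] [ 0.0321 -0.0414] plane [ 0.0319 -0.0377]
knob rel [ 0.0297 -0.027 ] 0.1818
```

Call:
{"name": "move_arm", "arguments": {
  "moves": [0,0,-0.4,0,0,0,0,0,0,-0.4,0,0,0,0,0,0,-0.3,0,0,0,0,0,0,0,0,0,0,0]
}}

```text
clock: 11.85
tool_pos: [0.5686, 0.0362, 0.1486]
orientation: [180.0, -0.0, -100.5]
force: [-1.0, -0.3, -1.3]
opening: 0.0005
gripper_force: 0.6
```

```bash
python3 st.py
```

```text
tcp rel [ 0.007  -0.0311] 0.1486 F [-1.  -0.4] -1.3
scene [250 203   5  11  36] [252.  207.5] [ 0.0317 -0.0195] plane [ 0.0338 -0.0209]
side [295 180   8  11  63] [298.4 184.3] [ 0.0409 -0.0413] plane [ 0.0415 -0.0389]
knob rel [ 0.0392 -0.0266] 0.1809
```

Call:
{"name": "move_arm", "arguments": {
  "moves": [0,0,-0.2,0,0,0,0,0,0,0,0,0,0,0]
}}

```text
clock: 12.15
tool_pos: [0.5705, 0.0359, 0.1488]
orientation: [180.0, -0.0, -100.5]
force: [-1.0, 0.1, -1.5]
opening: 0.0004
gripper_force: 0.9
```

Call:
{"name": "move_arm", "arguments": {
  "moves": [0,0,-0.2,0,0,0,0,0,0,0,0,0,0,0]
}}

```text
clock: 12.35
tool_pos: [0.5725, 0.0355, 0.1488]
orientation: [180.0, -0.0, -100.5]
force: [-1.4, 0.9, -1.4]
opening: 0.0004
gripper_force: 0.9
```

Call:
{"name": "move_arm", "arguments": {
  "moves": [0,0,-0.15,0,0,0,0,0,0,0,0,0,0,0]
}}

```text
clock: 12.55
tool_pos: [0.574, 0.0352, 0.1488]
orientation: [180.0, -0.0, -100.5]
force: [-2.9, 0.6, -1.8]
opening: 0.0
gripper_force: 1.0
```

Call:
{"name": "move_arm", "arguments": {
  "moves": [0,0,-0.15,0,0,0,0,0,0,0,0,0,0,0]
}}

```text
clock: 12.75
tool_pos: [0.5754, 0.0349, 0.1487]
orientation: [180.0, -0.0, -100.5]
force: [-1.8, 1.2, -2.1]
opening: 0.0006
gripper_force: 1.2
```

```bash
python3 st.py
```

```text
tcp rel [ 0.0139 -0.0311] 0.1487 F [-2.   0.9] -2.1
scene [248 203   6  10  35] [250.5 206.8] [ 0.0384 -0.0195] plane [ 0.0405 -0.0204]
side [296 180   9  12  69] [299.9 184.9] [ 0.047  -0.0398] plane [ 0.0474 -0.0416]
knob rel [ 0.0456 -0.0269] 0.1801
```

Call:
{"name": "move_arm", "arguments": {
  "moves": [0,0,-0.15,0,0,0,0,0,0,0,0,0,0,0]
}}

```text
clock: 13.05
tool_pos: [0.5764, 0.0347, 0.1486]
orientation: [179.9, -0.0, -100.5]
force: [-4.8, 1.3, -1.4]
opening: 0.0001
gripper_force: 2.3
```

Call:
{"name": "move_arm", "arguments": {
  "moves": [0,0,-0.1,0,0,0,0,0,0,0,0,0,0,0]
}}

```text
clock: 13.25
tool_pos: [0.577, 0.0346, 0.1485]
orientation: [179.9, -0.0, -100.5]
force: [-6.8, 2.4, -0.8]
opening: 0.0005
gripper_force: 3.1
```

```bash
python3 st.py
```

```text
tcp rel [ 0.0155 -0.0313] 0.1485 F [-7.1  1.2] -0.8
scene [248 202   5  11  37] [250.4 206.6] [ 0.0403 -0.0194] plane [ 0.0413 -0.0207]
side [297 180   8  11  66] [300.5 185. ] [ 0.0492 -0.0399] plane [ 0.0494 -0.0421]
knob rel [ 0.0471 -0.0273] 0.1798
```

The lever is home: force rises to 7 N with almost no further travel. I retract and go over the button.

Call:
{"name": "move_arm", "arguments": {
  "moves": [0,0,1.2,0,0,0,0,0,0,1.3,0,0,0,0,0,0,0,-4,0,0,0,0,0,0,-4,0,0,0,0,4.4,3.45,0,0,0,0,0,4.4,3.45,0,0,0,0,0,0,0,0,0,0,0]
}}

```text
clock: 14.05
tool_pos: [0.4744, -0.0293, 0.2302]
orientation: [-179.9, 0.1, -100.6]
force: [1.4, -0.2, 0.5]
opening: 0.0003
gripper_force: 0.0
```

```bash
python3 st.py; python3 -c "
from h import *
print(ctrl.get_obs()['tool_pos'])"
```

```text
tcp rel [-0.0747 -0.1117] 0.2302 F [1.4 0. ] 0.5
scene [248 202   7  11  50] [251.  206.2] [ 0.0398 -0.0211] plane [ 0.0411 -0.0237]
side [297 180   8  11  62] [300.5 185.2] [ 0.0482 -0.0419] plane [ 0.0495 -0.0435]
knob rel [ 0.047 -0.03 ] 0.1803
[ 0.47785059 -0.02751809  0.23025876]
```

Call:
{"name": "move_arm", "arguments": {
  "moves": [0,0.9,0.6,0,0,0,0,0,0,0,4,0,0,0,0,0,0,4,0,0,0,0,0,0,2,0,0,0,0,0,0,0,0,0,0,0,0,0,0,0,0,0]
}}

```text
clock: 14.75
tool_pos: [0.4713, -0.0347, 0.1293]
orientation: [180.0, -0.0, -100.4]
force: [0.5, 0.0, 0.9]
opening: 0.0006
gripper_force: 0.0
```

```bash
python3 - <<'E'
from h import *
print(ctrl.get_obs()['tool_pos'])
im,d,m=snap('side'); cv2.imwrite('pics/b1.png',cv2.resize(im[165:240,220:320,::-1],(800,600),interpolation=cv2.INTER_CUBIC))
P=cloud(m,d)
for u in (256,259,262): print(u,[tuple((P[v,u]*1000).astype(int).tolist()) for v in range(196,214)])
E
```

```text
[ 0.47133191 -0.03469057  0.1292665 ]
256 [(462, -38, 174), (462, -42, 173), (462, -44, 170), (462, -43, 166), (462, -45, 163), (462, -44, 159), (462, -48, 158), (452, 44, 97), (452, 40, 95), (454, 24, 101), (454, 20, 99), (455, 13, 99), (455, 8, 98), (460, -32, 120), (460, -40, 121), (461, -43, 119), (461, -51, 120), (461, -48, 114)]
259 [(472, -43, 178), (472, -42, 173), (473, -47, 172), (472, -41, 165), (472, -43, 162), (472, -41, 158), (472, -46, 156), (472, -45, 152), (463, 41, 94), (464, 30, 97), (464, 27, 95), (465, 16, 98), (466, 9, 98), (470, -31, 120), (470, -32, 116), (471, -45, 120), (471, -45, 117), (471, -48, 114)]
262 [(483, -48, 181), (483, -47, 177), (483, -48, 173), (482, -44, 167), (482, -48, 166), (482, -43, 159), (483, -52, 161), (482, -44, 152), (474, 38, 97), (474, 34, 95), (475, 23, 97), (475, 17, 97), (476, 11, 97), (477, 3, 98), (480, -35, 119), (480, -37, 116), (481, -43, 115), (480, -39, 109)]
```

View pics/b1.png

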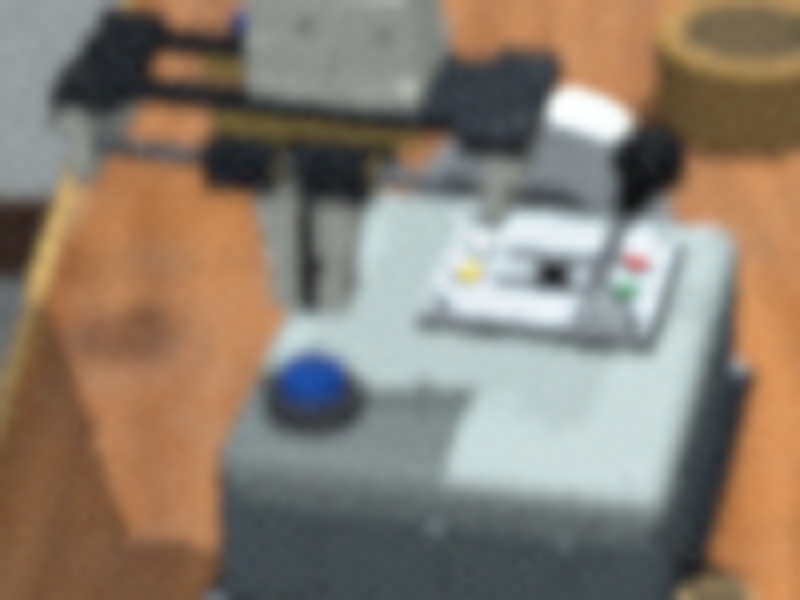

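The fingertips stand right over the button (tips 312,305; button 313,380), and the lever is at the green pip. I press.

Call:
{"name": "move_arm", "arguments": {
  "moves": [0,0.1,0.2,1,0,0,0,0,0,0,1,0,0,0,0,0,0,0.4,0,0,0,0,0,0,0.3,0,0,0,0,0,0,0.3,0,0,0,0,0,0,0,0,0,0]
}}

```text
clock: 15.4
tool_pos: [0.4686, -0.0355, 0.0987]
orientation: [180.0, -0.0, -100.5]
force: [-0.4, 0.1, 2.3]
opening: 0.0004
gripper_force: 0.9
```

Call:
{"name": "move_arm", "arguments": {
  "moves": [0,0,0,0.3,0,0,0,0,0,0,0,0,0,0]
}}

```text
clock: 15.6
tool_pos: [0.4688, -0.0355, 0.0959]
orientation: [-180.0, 0.0, -100.5]
force: [-0.5, -0.1, 4.5]
opening: 0.0006
gripper_force: 1.7
```

Call:
{"name": "move_arm", "arguments": {
  "moves": [0,0,0,0.2,0,0,0,0,0,0,0,0,0,0]
}}

```text
clock: 15.8
tool_pos: [0.4688, -0.0355, 0.094]
orientation: [-180.0, 0.0, -100.5]
force: [-0.5, -0.8, 4.6]
opening: 0.0008
gripper_force: 2.3
```

Call:
{"name": "move_arm", "arguments": {
  "moves": [0,0,0,0.2,0,0,0,0,0,0,0,0,0,0]
}}

```text
clock: 16.0
tool_pos: [0.4689, -0.0355, 0.0933]
orientation: [-180.0, -0.0, -100.4]
force: [-6.4, 1.1, 18.4]
opening: 0.0006
gripper_force: 9.2
```

Call:
{"name": "move_arm", "arguments": {
  "moves": [0,0,0,0.2,0,0,0,0,0,0,0,0,0,0]
}}

```text
clock: 16.2
tool_pos: [0.469, -0.0355, 0.093]
orientation: [-179.9, -0.0, -100.4]
force: [-14.9, 3.2, 38.0]
opening: 0.0005
gripper_force: 18.7
```

Bottomed out after about 6 mm of travel. I release and retreat.

Call:
{"name": "move_arm", "arguments": {
  "moves": [0,0,0,-0.6,0,0,0,0,0,0,-1,0,0,0,0,0,0,-2,0,0,0,0,0,0,-4,0,0,0,0,0,0,-4,0,0,0,0,0,3,2,-2,0,0,0,0,4,2,0,0,0,0,0,0,0,0,0,0,0]
}}

```text
$.moves: bad value
```

```bash
python3 st.py; python3 - <<'E'
from h import *
im,d,m=snap('side'); P=cloud(m,d)
hsv=cv2.cvtColor(im,cv2.COLOR_RGB2HSV).astype(int); w=(hsv[...,0]>105)&(hsv[...,0]<128)&(hsv[...,1]>130); w[:200]=0;w[225:]=0;w[:,:245]=0;w[:,275:]=0
v,u=np.nonzero(w); print('blue',u.mean(),v.mean(),np.percentile(P[w][:,2],[50,80,90])); print(ctrl.get_obs()['force'])
cv2.imwrite('pics/end.png',cv2.resize(im[165:240,220:320,::-1],(800,600),interpolation=cv2.INTER_CUBIC))
E
```

```text
tcp rel [-0.0789 -0.1187] 0.093 F [-15.2   0.7] 38.0
scene [248 202   7  11  48] [251.  206.2] [ 0.0384 -0.0214] plane [ 0.0409 -0.0238]
side [297 180   8  11  58] [300.6 185. ] [ 0.0493 -0.0407] plane [ 0.0495 -0.0419]
knob rel [ 0.0469 -0.0296] 0.1808
blue 257.8888888888889 214.33333333333334 [0.11123849 0.11200821 0.11230209]
[-13.9937456    3.54883776  37.53713873]
```

View pics/end.png

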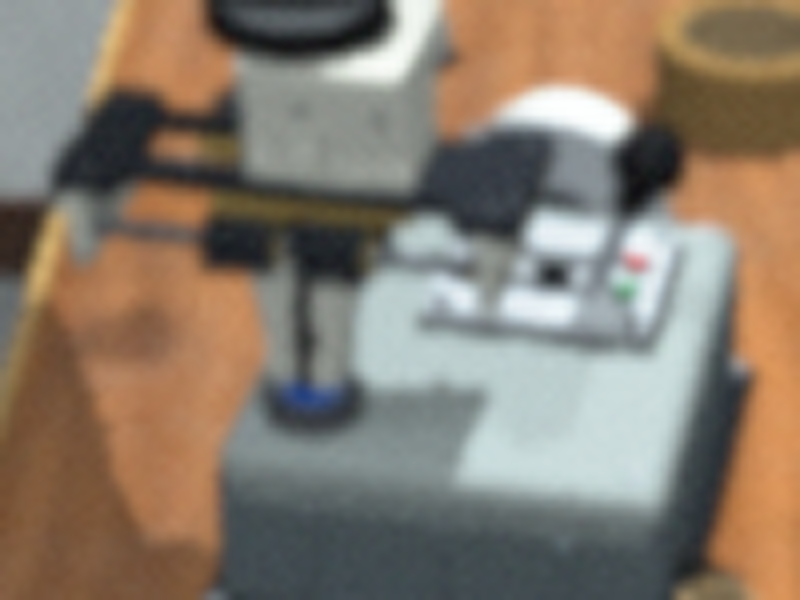

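Call:
{"name": "move_arm", "arguments": {
  "moves": [0,0,0,-0.6,0,0,0,0,0,0,-1,0,0,0,0,0,0,-2,0,0,0,0,0,0,-4,0,0,0,0,0,0,-4,0,0,0,0,3,2,-2,0,0,0,0,4,2,0,0,0,0,0,0,0,0,0,0,0]
}}

```text
clock: 17.15
tool_pos: [0.414, -0.0989, 0.2266]
orientation: [-180.0, 0.1, -100.6]
force: [0.9, 0.3, -0.2]
opening: 0.0004
gripper_force: 0.0
```

```bash
python3 st.py; python3 - <<'E'
from h import *
im,d,m=snap('side'); P=cloud(m,d)
hsv=cv2.cvtColor(im,cv2.COLOR_RGB2HSV).astype(int); w=(hsv[...,0]>105)&(hsv[...,0]<128)&(hsv[...,1]>130); w[:200]=0;w[225:]=0;w[:,:245]=0;w[:,275:]=0
v,u=np.nonzero(w); print('blue',u.mean(),v.mean(),np.percentile(P[w][:,2],[50,80,90])); print(ctrl.get_obs()['force'])
E
```

```text
tcp rel [-0.1224 -0.1905] 0.2266 F [0.8 0.4] -0.2
scene [248 202   7  11  51] [251.  206.3] [ 0.038  -0.0216] plane [ 0.0408 -0.0236]
side [297 180   8  11  61] [300.5 185.1] [ 0.0479 -0.0409] plane [ 0.0494 -0.043 ]
knob rel [ 0.0468 -0.0298] 0.1804
blue 258.6111111111111 211.94444444444446 [0.11811803 0.11951696 0.12068324]
[1.07653432 0.213202   0.51991063]
```

The button is back up (z .12), the lever is still home at the green pip, and the arm is clear.

```bash
python3 -c "
from plant import ctrl
print(ctrl.close_job())"
```

```text
the job is handed in; nothing more can be done
None
```

The job is handed in: the lever is fully home in the right rear slot at the green pip, the jog button was then pressed all the way down (bottoming at about 38 N on the fingertips) and came back up, and the arm is clear of everything; I did not re-measure the other things on the desk at the end.

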